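Fetch the tin through the two-gate pass box

TASK

Get the tin out of the culture cabinet's pass box without ever having both gates open: first press down on the blue handle of the inner gate until you feel that it is fully shut, and only then raise the gate with the orange handle all the way. Rake the tin out with the bent rod so that it stands upright on the worktop, clear of the doorway, lay the rod down on the worktop outside the doorway, and push the outer gate fully shut again. Leave the jars and mills round about where they stand.

Things in the scene. Friction and masses are not known exactly. Their poses are not given: they have to be found in the camera images.
- pass_box: Fixed white pass box with a clear roof, joined to a small white cabinet. Origin on the worktop under the middle of the outer gate; +y points out of the doorway, square to the gate, -x to the side nearer the robot. Outer gate at y = 0, inner gate at y = -156 mm, each 10 mm thick between guide posts at x = +-110 mm (16 x 26 mm, 154 mm high). Cabinet behind: y -172 to -282 mm, 155 mm high.
- chamber (a point): Middle of the chamber's floor, at y = -75 mm in the box's frame (same axes). The chamber is 150 mm deep (y) and 200 mm wide inside (x from -100 to +100 mm), with no floor of its own (the worktop) and no sill; 94 mm clear height under the clear roof, whose top is at 102 mm.
- inner_gate (a joint): Height in m by which the inner gate (between chamber and cabinet, blue handle) stands up: 0 = fully shut, 0.085 = fully raised. It starts anywhere from shut to 35 mm up. Stays where it is left: a downward push of about 3 N moves it, until it stands on its stop.
- outer_gate (a joint): Height in m by which the outer gate (doorway to the worktop, orange handle) stands up: 0 = fully shut (start), 0.085 = fully raised. Slides straight up; lifting takes about 6 N, pushing down about 3 N; it stays where it is left. Its lower edge is 2 mm above the worktop when shut.
- inner_handle (a point): Middle of the top face of the inner gate's blue handle, a level bar 76 mm along the box's x, 16 mm along its y, 14 mm high, on two 8 mm stalks, 35 mm of free space between the bar and the gate's edge; the top face is 145 mm above the worktop when shut. It rises with the gate.
- outer_handle (a point): The same point on the outer gate's orange handle, a bar of the same shape and height. Frame axes as the box's.
- tin: Plain half-height food tin with red stripes, 73 mm diameter, 57 mm high, about 0.25 kg; origin at the centre of its underside. Starts standing in the chamber, 55 to 80 mm inside the outer gate, 5 to 28 mm to the +x side of its middle, with room for the bent rod to pass on the -x side.
- rod: Loose L-shaped rake, 0.16 kg, lying flat in front of the box. Origin under the middle of its dark wooden handle, 16 mm wide (x), 70 mm long (y from -35 to +35 mm), 22 mm high. A 10 mm square steel bar (z 7 to 17 mm) runs from it along -y to y = -215 mm, where it is bent square to +x.
- rod_tip (a point): Middle of the rod's bent arm: at x +25, y -215, z +17 mm in the rod's frame. The arm is a blade 10 mm thick (y -210 to -220 mm), reaching from x = -5 to +50 mm, 34 mm high, standing on the worktop.
- spice_jar: Bystander: spice jar with black cap, 44 mm diameter, 105 mm high; origin at the centre of its underside.
- salt_mill: Bystander: white salt mill, 45 mm diameter, 139 mm high; origin under its centre.
- pepper_mill: Bystander: black and grey pepper mill, 45 mm diameter, 139 mm high; origin under its centre.
- jam_jar: Bystander: jam jar with white lid, 68 mm diameter, 84 mm high; origin under its centre.

How it is judged:
On the way, in this order (a step that is already met when the one before it is completed fails the run):
1. the inner gate is felt to be shut: its handle is pressed by the fingers with over 3 N while it stands within 3 mm of shut (value of joint inner_gate below 0.003 m and contact force between the fingers and inner_gate above 3 N), for 0.1 s.
2. the outer gate is raised (over 65 mm) (value of joint outer_gate above 0.065 m), for 0.2 s.
3. the rod pulls at the tin inside the chamber (contact force between rod and tin above 0.2 N and y of tin in the frame of pass_box below 0 m), for 0.1 s.
4. the tin stands outside, its centre over 50 mm in front of the outer gate's plane (y of tin in the frame of pass_box above 0.05 m and angle between tin's own z axis and vertical below 0.15 rad and height (world z) of tin below 0.01 m), for 0.2 s.
At the end, for the whole second after the job is handed in: Tin upright (within 0.15 rad) on the worktop, its centre over 50 mm in front of the outer gate; the rod lies on the worktop with its bent arm over 12 mm outside the gate's plane; both gates shut to within 4 mm; tin and rod at rest (all of step 4 and value of joint each of outer_gate, inner_gate below 0.004 m and linear speed of each of tin, rod below 0.02 m/s and y of rod_tip in the frame of pass_box above 0.012 m and height (world z) of rod below 0.015 m and height (world z) of rod_tip below 0.03 m); the robot touches nothing.
It fails at once if the outer gate is up (over 10 mm) while the inner gate is not shut (over 6 mm) (value of joint outer_gate above 0.01 m and value of joint inner_gate above 0.006 m).
It fails at once if a jar or mill is shifted by over 30 mm or knocked over (distance of any of spice_jar, salt_mill, pepper_mill, jam_jar from where it was at the start of the episode above 0.03 m or angle between any of spice_jar, salt_mill, pepper_mill, jam_jar's own z axis and vertical above 0.4 rad).
It fails at once if the tin is tipped over (angle between tin's own z axis and vertical above 0.6 rad).
It also fails if it takes over 72 s, if anything falls off the work surface, if the arm or the gripper's body presses on something with over 40 N, if the wrist force passes 120 N, or if a joint passes its speed limit or range.

ROBOT

A 6-joint arm with a two-finger parallel gripper is mounted at the origin on a cart in front of the work surface, level with it; the furniture and walls round the work are solid. World frame = base frame: x ahead of the robot, y to its left, z up, the work surface at z = 0. Lengths are in m, angles in rad, forces in N, time in s.
With the tool pointing down it reaches from about 0.25 to 0.725 m from the base axis. Payload 4 kg.
Tool frame: the origin (TCP) lies midway between the tips of the shut fingers; the grasp point (between the pads) lies 19 mm behind it; z points along the fingers, y is the line along which they close (so a half turn about z gives the same grasp; the last joint's range is limited). The gripper opens to 85 mm and grips with 20 to 120 N. Pads are 22 mm wide; open, the fingers measure 114 mm over their backs; the gripper's body (76 mm by 85 mm) begins 54 mm behind the grasp point. The pads swing forward as they close: fully open they stand 13 mm farther back than shut.
Start: joints at [-1.157, 0.241, 0.005, 1.335, 0, 1.571], TCP at [0.201, -0.458, 0.231] pointing down, gripper open.
Joint ranges: [-2.72, 2.72], [-1.05, 1.87], [-1.09, 1.28], [-1.99, 2.15], [-1.42, 1.44], [-3.14, 3.14]. Speed limits (rad/s): [2.79, 2.79, 3.14, 3.14, 3.14, 3.14].

INTERFACE

Orientations are given as a unit quaternion [x, y, z, w].
In Python, from workcell import get_obs, camera, job_done, silhouettes gives the robot as it stands. The module is installed in compiled form; this text tells all that it offers.
- The arm moves only by the tool drive_tool, never from a script. Its argument "increments" is a list of rows, each a list of 3 entries, a list of its own where there are three numbers: the shift along the world's x, y, z in mm, then the turn, a rotation vector about the world's x, y, z in degrees, then the opening, from 0 (shut) to 1 (fully open). A call has 1 to 8 rows; each row shifts and turns the commanded pose from where the row before left it; what a row does not reach is not made up. A row lasts 1/12 s, in which the tool goes at most 41.7 mm and 7.16 degrees, less where a joint would pass 70% of its speed; a pose out of reach is approached as far as the arm can. A call is refused whole if a number of a shift passes 41.7 or a number of a turn 7.16, either way. A call with a gripper value outside its range is refused whole. The fingers move at their own pace and stop on an object; the grip force is fixed at half the most. Time passes only in rows, so rows that do not move let the fingers close. It gives the time, the measured TCP pose, the force, the opening and the grip force at its end, in the units of the state.
- get_obs(): the state, without advancing time (a new reading comes with each control period).
- camera(name): name is "scene" or "top" or "wrist"; returns a dict with "image" (480x640x3 uint8, red, green, blue), "K" (3x3 intrinsics, pixels), "view" (4x4, takes a point from world to camera coordinates). Camera axes: x right, y down, z forward; pixel columns grow to the right and rows downward; lengths in m; the calibration is good to about 2 mm. A picture is of the moment at which its call begins. There is no depth.
- job_done(): hands the job in; it is judged then, once.
Trained networks look in a picture, given as the dict that the camera call returned (one of the last four; its "shot" number tells which), for a name from the list of things; names that differ only in an ending like _2 or _b are one class to them, and where a whole thing is asked for, a point or a joint stands for the part that bears it (a point fixed in the world has none). Each returns a list of dicts, best first, with "conf" (0 to 1); they miss things now and then, are a little off and sometimes report something else, mostly with a low value. They report only what shows in the picture. A call takes as long as a camera call.
- silhouettes(query, picture): "region" (480x640 bool, what is visible of it) and "bbox" ([left, top, right, bottom] in pixels, round what is visible of it).
The state is a dict: "clock": time; "joint_pos": joint angles; "joint_vel": joint speeds; "tau": joint torques, N m; "eef_pos": TCP position; "tool_rot": TCP orientation; "ft_force": force on the tool from outside, world axes, zero at the start; "ft_torque": the same for the moment, N m; "grip_width": finger opening in m; "grasp_force": force on a finger pad.
Only numpy, scipy, OpenCV 4.12 (cv2) and the standard library are available. Lean on these libraries where they do the work, as an engineer would, in place of code of your own. Each camera call takes 0.05 s, during which the arm holds its last target. There are 200 camera calls.

## Working session

There is one attempt and no reset: what is moved stays moved. The work goes in short steps, Python scripts to look and compute and a tool call to move; the robot and the scene stay as the last step left them, time stands still between calls to the robot, and variables do not carry over. Pictures are saved under pics/ and viewed, at most 13 in all, crops included, and the job is handed in when it is done.

Besides the shell and the picture viewer there is one more tool, called after "Request:" by a JSON object that holds its "name" and its "arguments", one argument or row to a line. drive_tool: Moves the arm, as the interface text tells. Its arguments: {"type":"object","properties":{"increments":{"type":"array"}},"required":["increments"]}

```bash
mkdir -p pics; cat > h.py <<'E'
import numpy as np, cv2
from workcell import get_obs, camera, job_done, silhouettes
def save(c,n): cv2.imwrite('pics/'+n,c['image'][:,:,::-1])
def proj(c,P):
    P=np.atleast_2d(P); q=(c['view'][:3,:3]@P.T).T+c['view'][:3,3]; q=(c['K']@q.T).T; return q[:,:2]/q[:,2:]
def ray(c,uv,z):
    R=c['view'][:3,:3];o=-R.T@c['view'][:3,3]; d=R.T@np.linalg.inv(c['K'])@np.array([uv[0],uv[1],1.]); return o+d*(z-o[2])/d[2]
def cen(r): 
    ys,xs=np.nonzero(r); return np.array([xs.mean(),ys.mean()])
E
python3 - <<'E'
from h import *
np.set_printoptions(precision=4,suppress=True)
for n in ['top','scene']:
    c=camera(n); save(c,n+'0.png')
    R=c['view'][:3,:3];print(n,'cam at',-R.T@c['view'][:3,3], 'fwd',R[2])
    for q,z in [('pass_box',.1),('inner_handle',.145),('outer_handle',.145),('tin',.057),('rod',.011),('spice_jar',.105),('salt_mill',.139),('pepper_mill',.139),('jam_jar',.084)]:
        for s in silhouettes(q,c)[:2]:
            print(n,q,round(s['conf'],2),s['bbox'],ray(c,cen(s['region']),z)[:2])
E
```

```text
top cam at [0.4911 0.1642 0.9914] fwd [ 0.1015  0.0015 -0.9948]
top pass_box 0.91 [336.1, 177.1, 530.4, 340.2] [ 0.5373 -0.0565]
top pass_box 0.34 [344.9, 225.2, 375.3, 322.6] [0.5048 0.0874]
top inner_handle 0.96 [417.8, 203.8, 461.7, 302.5] [ 0.5405 -0.0575]
top outer_handle 0.9 [341.6, 229.4, 375.7, 323.4] [0.5009 0.0907]
top rod 0.64 [231.9, 284.5, 348.4, 320.1] [0.4245 0.2327]
top rod 0.2 [356.1, 170.4, 386.1, 201.5] [0.6978 0.048 ]
top spice_jar 0.97 [261.3, 192.5, 285.2, 222.5] [0.6339 0.2609]
top salt_mill 0.97 [307.0, 171.1, 331.4, 208.5] [0.6621 0.1691]
top pepper_mill 0.84 [189.4, 220.2, 224.9, 249.2] [0.5755 0.3816]
top jam_jar 0.56 [355.9, 169.7, 388.4, 200.7] [0.6819 0.0569]
scene cam at [0.2741 0.6049 0.7632] fwd [ 0.3467 -0.5308 -0.7733]
scene pass_box 0.69 [254.8, 204.4, 279.3, 260.8] [0.6609 0.1873]
scene pass_box 0.65 [300.9, 124.0, 445.6, 280.5] [ 0.5267 -0.0143]
scene inner_handle 0.64 [333.3, 147.2, 429.3, 194.3] [ 0.5314 -0.0435]
scene outer_handle 0.6 [313.8, 207.7, 415.3, 275.8] [0.473  0.1446]
scene tin 0.56 [340.3, 223.3, 378.1, 236.9] [0.5272 0.046 ]
scene rod 0.73 [324.7, 266.5, 389.6, 393.9] [0.4283 0.2256]
scene spice_jar 0.6 [237.5, 251.7, 266.8, 303.2] [0.6167 0.2878]
scene spice_jar 0.28 [322.0, 269.2, 387.0, 395.3] [0.4079 0.2779]
scene salt_mill 0.62 [254.3, 204.8, 280.4, 260.8] [0.6368 0.2121]
scene pepper_mill 0.73 [211.0, 312.0, 248.1, 369.9] [0.5534 0.4176]
scene pepper_mill 0.29 [238.7, 252.8, 264.7, 300.3] [0.599  0.3042]
scene jam_jar 0.95 [280.2, 181.2, 309.9, 226.5] [0.6705 0.0815]
scene jam_jar 0.31 [316.6, 212.0, 415.5, 278.2] [0.4919 0.0997]
```

View pics/top0.png

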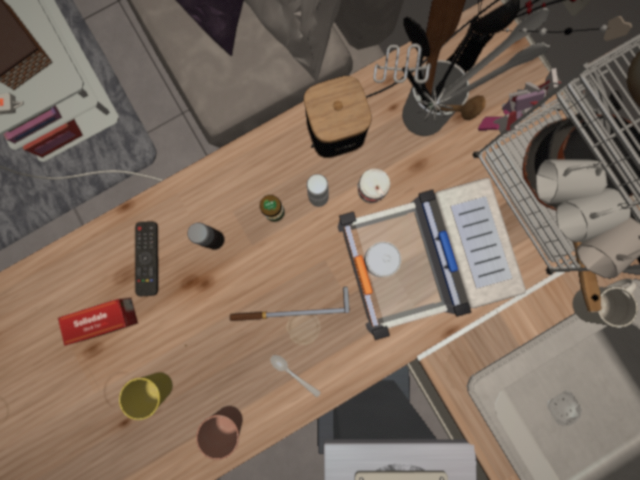

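View pics/scene0.png

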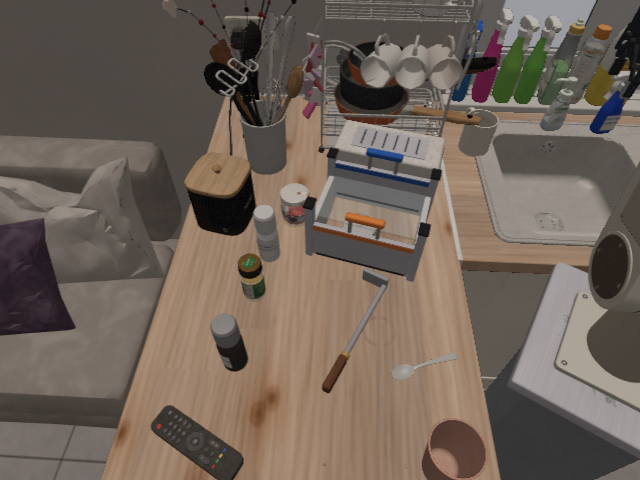

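The top view shows the outer gate (orange bar ~(364,275)), inner gate (blue bar ~(449,252)), and the tin's lid at ~(383,259). The rod lies with its handle at ~(250,316) and its blade at ~(347,300). World +x is up and +y is left, and the box frame is turned only a little from the world. The scene view agrees, with orange at (365,220) and blue at (384,155).

```bash
cat >> h.py <<'E'
from scipy.optimize import least_squares, minimize
def box(x0,x1,y0,y1,z0,z1): return np.array([[x,y,z] for x in(x0,x1) for y in(y0,y1) for z in(z0,z1)])
def T(P,x,y,a): 
    c,s=np.cos(a),np.sin(a); return np.c_[x+c*P[:,0]-s*P[:,1], y+s*P[:,0]+c*P[:,1], P[:,2]]
def feat(M): return np.array([M['m10']/M['m00'],M['m01']/M['m00'],20*.5*np.arctan2(2*M['mu11'],M['mu20']-M['mu02'])])
def hull(c,P): return cv2.convexHull(proj(c,P).astype(np.float32))
def colmask(c,col):
    h=cv2.cvtColor(c['image'],cv2.COLOR_RGB2HSV)
    lo,hi={'orange':((5,190,130),(17,255,255)),'blue':((104,190,90),(122,255,255))}[col]
    m=cv2.inRange(h,lo,hi); r={'top':(330,170,530,345),'scene':(300,110,450,285)}[c['n']]
    k=np.zeros_like(m); k[r[1]:r[3],r[0]:r[2]]=m[r[1]:r[3],r[0]:r[2]]
    n,l,s,_=cv2.connectedComponentsWithStats(k); i=1+s[1:,4].argmax(); return (l==i).astype(np.uint8)
def fitbox(cs):
    D=[(c,col,feat(cv2.moments(colmask(c,col),True))) for c in cs for col in('orange','blue')]
    def res(p):
        o=[]
        for c,col,f in D:
            y,h=(0,p[4]) if col=='orange' else (-.156,p[3])
            e=feat(cv2.moments(hull(c,T(box(-.038,.038,y-.008,y+.008,.131+h,.145+h),*p[:3]))))-f
            e[2]=(e[2]+31.4)%62.8-31.4; o.append(e)
        return np.r_[np.concatenate(o),[p[4]*1000]]
    s=least_squares(res,[.5,.09,.2,.01,0],x_scale=[.01,.01,.1,.01,.01],diff_step=1e-4); return s.x,s.fun
ROD=[box(-.008,.008,-.035,.035,0,.022),box(-.005,.005,-.22,-.035,.007,.017),box(-.005,.05,-.22,-.21,0,.034)]
def fitrod(cs,p0,z=0):
    D=[(c,silhouettes('rod',c)[0]['region']) for c in cs]; S=4
    def cost(p):
        t=0
        for c,r in D:
            m=np.zeros((480*S,640*S),np.uint8)
            for b in ROD: cv2.fillConvexPoly(m,np.round(S*(hull(c,T(b+[0,0,z],*p))+.5)).astype(np.int32),1)
            m=cv2.resize(m.astype(np.float32),(640,480),interpolation=cv2.INTER_AREA); t-=np.minimum(m,r).sum()/np.maximum(m,r).sum()
        return t
    s=minimize(cost,p0,method='Nelder-Mead',options=dict(initial_simplex=np.array(p0)+np.array([[0,0,0],[.015,0,0],[0,.015,0],[0,0,.1]]))); return s.x,s.fun
def cam(n): c=camera(n); c['n']=n; return c
def inbox(b,P): return T(np.c_[np.atleast_2d(P)[:,:2]-b[:2],np.zeros(len(np.atleast_2d(P)))],0,0,-b[2])[:,:2]
E
python3 - <<'E'
from h import *
np.set_printoptions(precision=4,suppress=True)
cs=[cam('top'),cam('scene')]
b,f=fitbox(cs); print('box',b,'\n',f)
print('ihandle',T(np.array([[0,-.156,0]]),*b[:3]))
for c in cs: print(c['n'],'posts',proj(c,T(np.array([[sx*.11,y,.154] for y in(0,-.156) for sx in(-1,1)]),*b[:3])))
r,v=fitrod(cs,[.40,.32,.1]); print('rod',r,v, 'inbox',inbox(b,r),r[2]-b[2])
c=cs[0]; g=cv2.GaussianBlur(cv2.cvtColor(c['image'],7),(3,3),0)
t=ray(c,(383,259),.057);print('tin~',inbox(b,t))
big=cv2.resize(c['image'][170:345,225:535],None,fx=2.5,fy=2.5,interpolation=2)
def dr(P,col): cv2.polylines(big,[np.round(((proj(c,P)+.5-[225,170])*2.5)).astype(int)],True,col,1)
dr(T(box(-.038,.038,-.008,.008,.145,.145)[[0,2,6,4]],*b[:3]),(0,255,0))
for y in(0,-.156):
  for s in (-.11,.11): dr(T(box(s-.008,s+.008,y-.013,y+.013,.154,.154)[[0,2,6,4]],*b[:3]),(255,0,0))
a=np.linspace(0,6.28,40); dr(np.c_[t[0]+.0365*np.cos(a),t[1]+.0365*np.sin(a),0*a+.057],(255,0,255))
for q in ROD: dr(T(q[[1,3,7,5]],*r),(0,255,255))
cv2.imwrite('pics/fit.png',big[:,:,::-1])
o=get_obs();print(o['eef_pos'],o['tool_rot'],o['clock'])
E
```

```text
Traceback (most recent call last):
  File "h.py", line 23, in fitbox
    D=[(c,col,feat(cv2.moments(colmask(c,col),True))) for c in cs for col in('orange','blue')]
                               ~~~~~~~^^^^^^^
  File "h.py", line 21, in colmask
    n,l,s,_=cv2.connectedComponentsWithStats(k); i=1+s[1:,4].argmax(); return (l==i).astype(np.uint8)
                                                     ~~~~~~~~~~~~~~^^
ValueError: attempt to get argmax of an empty sequence
```

```bash
cat > look.py <<'E'
from h import *
np.set_printoptions(precision=4,suppress=True)
cs=[cam('top'),cam('scene')]
for c,p in zip(cs,([(364,275),(449,252)],[(365,220),(384,155)])):
    h=cv2.cvtColor(c['image'],cv2.COLOR_RGB2HSV); print([h[v,u] for u,v in p])
b,f=fitbox(cs); print('box',b,'\n',f)
print('ihandle',T(np.array([[0,-.156,0]]),*b[:3]))
r,v=fitrod(cs,[.40,.32,.1]); print('rod',r,v, 'inbox',inbox(b,r),r[2]-b[2])
c=cs[0]
t=ray(c,(383,259),.057);print('tin~',inbox(b,t))
big=cv2.resize(c['image'][170:345,225:535],None,fx=2.5,fy=2.5,interpolation=2)
def dr(P,col): cv2.polylines(big,[np.round(((proj(c,P)+.5-[225,170])*2.5)).astype(int)],True,col,1)
dr(T(box(-.038,.038,-.008,.008,.145,.145)[[0,2,6,4]],*b[:3]),(0,255,0))
for y in(0,-.156):
  for s in (-.11,.11): dr(T(box(s-.008,s+.008,y-.013,y+.013,.154,.154)[[0,2,6,4]],*b[:3]),(255,0,0))
a=np.linspace(0,6.28,40); dr(np.c_[t[0]+.0365*np.cos(a),t[1]+.0365*np.sin(a),0*a+.057],(255,0,255))
for q in ROD: dr(T(q[[1,3,7,5]],*r),(0,255,255))
cv2.imwrite('pics/fit.png',big[:,:,::-1])
o=get_obs();print(o['eef_pos'],o['tool_rot'],o['clock'])
E
sed -i "s/(5,190,130),(17/(4,150,110),(19/; s/(104,190,90),(122/(100,140,70),(125/" h.py; python3 look.py
```

```text
[array([ 13, 170, 222], dtype=uint8), array([109, 168, 164], dtype=uint8)]
[array([ 13, 179, 184], dtype=uint8), array([109, 184, 115], dtype=uint8)]
box [0.5017 0.0841 0.2698 0.0348 0.0003] 
 [ 0.3149 -0.3319 -0.0448  0.121  -0.2715  0.0059  0.048   0.8341 -0.0131
  0.2432  0.1115 -0.0067  0.2535]
ihandle [[ 0.5433 -0.0663  0.    ]]
rod [0.4159 0.3242 0.0596] -0.8720774054527283 inbox [[-0.0187  0.2543]] -0.21023254867116092
tin~ [[ 0.0176 -0.0558]]
[ 0.2011 -0.4578  0.2313] [ 0.9787  0.2054 -0.     -0.    ] 1.3
```

View pics/fit.png

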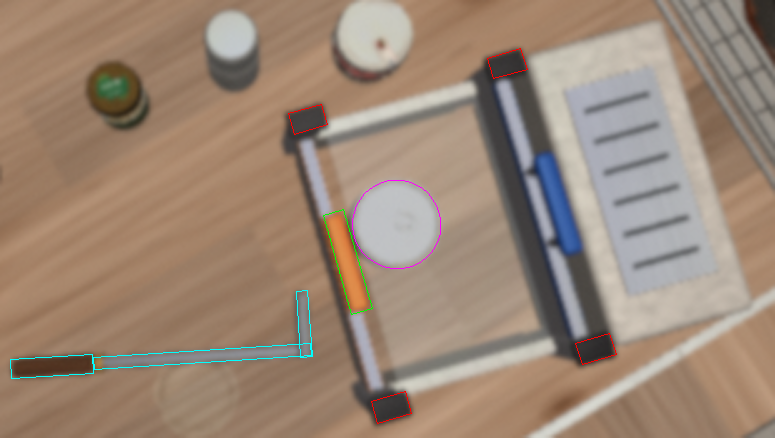

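The overlay fits: the green outline sits on the orange bar (~(348,262) in the crop), red on all four post tops, magenta on the tin lid and cyan on the rod. The inner gate is about 35 mm up, so its bar top is at z≈0.180. The tin is at box (18,-56) mm. I'm moving to above the blue bar.

Request:
{"name": "drive_tool", "arguments": {
  "increments": [
    [[20, 24, 10], [0, 0, -4.1], 0],
    [[21, 25, 10], [0, 0, -4.1], 0],
    [[21, 25, 10], [0, 0, 0], 0],
    [[21, 25, 0], [0, 0, 0], 0],
    [[21, 25, 0], [0, 0, 0], 0],
    [[21, 25, 0], [0, 0, 0], 0],
    [[21, 25, 0], [0, 0, 0], 0],
    [[21, 25, 0], [0, 0, 0], 0]
  ]
}}

```text
clock: 1.97
eef_pos: [0.3688, -0.2575, 0.2615]
tool_rot: [0.991, 0.135, 0.0, 0.0]
ft_force: [0.2, -0.3, -0.4]
grip_width: 0.0
grasp_force: 0.0
```

Request:
{"name": "drive_tool", "arguments": {
  "increments": [
    [[21, 25, 0], [0, 0, 0], 0],
    [[21, 25, 0], [0, 0, 0], 0],
    [[22, 25, 0], [0, 0, 0], 0],
    [[22, 25, 0], [0, 0, 0], 0],
    [[22, 25, 0], [0, 0, 0], 0],
    [[22, 25, 0], [0, 0, 0], 0],
    [[22, 25, -5], [0, 0, 0], 0],
    [[0, 0, 0], [0, 0, 0], 0]
  ]
}}

```text
clock: 2.63
eef_pos: [0.523, -0.0796, 0.255]
tool_rot: [0.99, 0.138, 0.0, -0.001]
ft_force: [0.2, -0.6, -0.8]
grip_width: 0.0002
grasp_force: 0.0
```

Request:
{"name": "drive_tool", "arguments": {
  "increments": [
    [[19, 17, -10], [0, 0, 0], 0],
    [[0, 0, -20], [0, 0, 0], 0],
    [[0, 0, -20], [0, 0, 0], 0],
    [[0, 0, -20], [0, 0, 0], 0],
    [[0, 0, 0], [0, 0, 0], 0]
  ]
}}

```text
clock: 3.05
eef_pos: [0.5361, -0.0665, 0.182]
tool_rot: [0.991, 0.135, -0.004, -0.001]
ft_force: [-0.3, -0.2, -0.6]
grip_width: 0.0003
grasp_force: 0.0
```

Request:
{"name": "drive_tool", "arguments": {
  "increments": [
    [[0, 0, -10], [0, 0, 0], 0],
    [[0, 0, -8], [0, 0, 0], 0],
    [[0, 0, -8], [0, 0, 0], 0],
    [[0, 0, -6], [0, 0, 0], 0],
    [[0, 0, 0], [0, 0, 0], 0]
  ]
}}

```text
clock: 3.47
eef_pos: [0.5391, -0.067, 0.1536]
tool_rot: [0.991, 0.135, 0.0, 0.0]
ft_force: [0.2, -0.5, -0.6]
grip_width: 0.0002
grasp_force: 0.0
```

```bash
cat > l2.py <<'E'
import sys
from h import *
np.set_printoptions(precision=4,suppress=True)
cs=[cam('scene'),cam('wrist')]
a=cv2.resize(cs[0]['image'][90:310,260:500],(640,587),interpolation=2)
cv2.imwrite('pics/'+sys.argv[1],a[:,:,::-1])
save(cs[1],'w'+sys.argv[1])
o=get_obs();print(o['eef_pos'],o['tool_rot'],o['clock'],o['ft_force'])
E
python3 l2.py a.png
```

```text
[ 0.5393 -0.0669  0.1543] [0.9909 0.1349 0.0002 0.0001] 3.5667 [ 0.3063 -0.3229 -0.2147]
```

View pics/a.png

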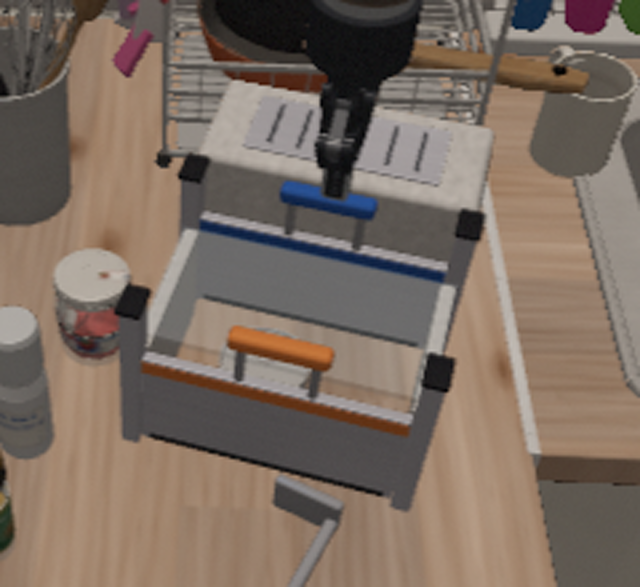

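The picture shows the fingers standing on the blue bar at ~(335,195), and the gate has come down to about 9 mm. I'll keep pressing slowly.

Request:
{"name": "drive_tool", "arguments": {
  "increments": [
    [[0, 0, -4], [0, 0, 0], 0],
    [[0, 0, -4], [0, 0, 0], 0],
    [[0, 0, -3], [0, 0, 0], 0],
    [[0, 0, -2], [0, 0, 0], 0]
  ]
}}

```text
clock: 3.9
eef_pos: [0.5401, -0.067, 0.1448]
tool_rot: [0.991, 0.135, 0.002, 0.001]
ft_force: [-9.8, 1.7, 32.3]
grip_width: -0.0001
grasp_force: 15.7
```

Request:
{"name": "drive_tool", "arguments": {
  "increments": [
    [[0, 0, -2], [0, 0, 0], 0],
    [[0, 0, -2], [0, 0, 0], 0]
  ]
}}

```text
clock: 4.07
eef_pos: [0.5403, -0.067, 0.1446]
tool_rot: [0.991, 0.135, 0.003, 0.001]
ft_force: [-17.2, 2.1, 51.1]
grip_width: 0.0001
grasp_force: 25.3
```

The stop was felt: 32 N, then 51 N, at z = 0.145. Next I'll retreat and go to the orange bar.

Request:
{"name": "drive_tool", "arguments": {
  "increments": [
    [[0, 0, 30], [0, 0, 0], 0],
    [[0, 0, 35], [0, 0, 0], 0],
    [[-6, 25, 10], [0, 0, 0], 0.3],
    [[-6, 25, 0], [0, 0, 0], 0.5],
    [[-6, 25, 0], [0, 0, 0], 0.5],
    [[-6, 25, 0], [0, 0, 0], 0.5],
    [[-7, 25, 0], [0, 0, 0], 0.5],
    [[-7, 25, 0], [0, 0, 0], 0.5]
  ]
}}

```text
clock: 4.73
eef_pos: [0.5006, 0.0843, 0.2119]
tool_rot: [0.991, 0.135, -0.0, -0.0]
ft_force: [0.4, 0.6, 1.1]
grip_width: 0.0426
grasp_force: 0.0
```

Request:
{"name": "drive_tool", "arguments": {
  "increments": [
    [[0, 0, 0], [0, 0, 0], 0.5],
    [[0, 0, 0], [0, 0, 0], 0.5]
  ]
}}

```text
clock: 4.9
eef_pos: [0.5007, 0.0842, 0.212]
tool_rot: [0.991, 0.136, -0.0, 0.0]
ft_force: [0.4, 0.1, 0.0]
grip_width: 0.0424
grasp_force: 0.0
```

```bash
python3 - <<'E'
from h import *
np.set_printoptions(precision=4,suppress=True)
o=get_obs();print(o['eef_pos'],o['tool_rot'],o['joint_pos'],o['grip_width'])
cs=[cam('top'),cam('scene')]; save(cs[1],'b.png')
c=cs[1]
m=colmask(c,'blue');f=feat(cv2.moments(m,True))
for h in(0,.003,.006,.01): print(h,f,feat(cv2.moments(hull(c,T(box(-.038,.038,-.164,-.148,.131+h,.145+h),.5017,.0841,.2698)))))
E
```

```text
[0.5007 0.0842 0.212 ] [ 0.9907  0.1363 -0.0002  0.0002] [ 0.1669  0.2652 -0.0131  1.2928 -0.0003  3.0349] 0.04242349979807121
0 [390.3971 169.0515   4.4816] [382.5764 167.4134   4.0486]
0.003 [390.3971 169.0515   4.4816] [382.7453 166.3276   4.0385]
0.006 [390.3971 169.0515   4.4816] [382.9151 165.2365   4.0283]
0.01 [390.3971 169.0515   4.4816] [383.1429 163.7731   4.0147]
```

Request:
{"name": "drive_tool", "arguments": {
  "increments": [
    [[1, 0, -30], [0, 0, 0], 0.5],
    [[0, 0, -30], [0, 0, 0], 0.5],
    [[0, 0, -20], [0, 0, 0], 0.5],
    [[0, 0, -12], [0, 0, 0], 0.5],
    [[0, 0, 0], [0, 0, 0], 0],
    [[0, 0, 0], [0, 0, 0], 0],
    [[0, 0, 0], [0, 0, 0], 0],
    [[0, 0, 0], [0, 0, 0], 0]
  ]
}}

```text
clock: 5.67
eef_pos: [0.501, 0.0844, 0.1203]
tool_rot: [0.991, 0.135, -0.001, -0.002]
ft_force: [-3.0, 5.5, -6.0]
grip_width: 0.0149
grasp_force: 59.1
```

Request:
{"name": "drive_tool", "arguments": {
  "increments": [
    [[0, 0, 8], [0, 0, 0], 0],
    [[0, 0, 13], [0, 0, 0], 0],
    [[0, 0, 13], [0, 0, 0], 0],
    [[0, 0, 13], [0, 0, 0], 0],
    [[0, 0, 13], [0, 0, 0], 0],
    [[0, 0, 13], [0, 0, 0], 0],
    [[0, 0, 12], [0, 0, 0], 0],
    [[0, 0, 3], [0, 0, 0], 0]
  ]
}}

```text
clock: 6.33
eef_pos: [0.5007, 0.0843, 0.2058]
tool_rot: [0.991, 0.135, -0.002, -0.002]
ft_force: [6.7, 7.0, -37.0]
grip_width: 0.0147
grasp_force: 69.2
```

Request:
{"name": "drive_tool", "arguments": {
  "increments": [
    [[0, 0, 0], [0, 0, 0], 0],
    [[0, 0, 0], [0, 0, 0], 0]
  ]
}}

```text
clock: 6.5
eef_pos: [0.5008, 0.0844, 0.2057]
tool_rot: [0.991, 0.135, -0.002, -0.002]
ft_force: [2.3, 6.0, -18.1]
grip_width: 0.0146
grasp_force: 71.7
```

The gate is at its upper stop: it rose 85 mm and the load then jumped. Now I'll release it, rise and go to the rod.

Request:
{"name": "drive_tool", "arguments": {
  "increments": [
    [[0, 0, -2], [0, 0, 0], 0.5],
    [[0, 0, 0], [0, 0, 0], 0.5],
    [[0, 0, 25], [0, 0, 0], 0.5],
    [[0, 0, 35], [0, 0, 0], 0.5],
    [[-8, 25, 10], [0, 0, 7.1], 0.5],
    [[-8, 25, 0], [0, 0, 7.1], 0.5],
    [[-8, 25, 0], [0, 0, 7.1], 0.5],
    [[-8, 25, -5], [0, 0, 7.1], 0.5]
  ]
}}

```text
clock: 7.17
eef_pos: [0.4715, 0.184, 0.2751]
tool_rot: [0.927, 0.376, 0.004, 0.0]
ft_force: [0.4, 0.0, -0.5]
grip_width: 0.0425
grasp_force: 0.0
```

Request:
{"name": "drive_tool", "arguments": {
  "increments": [
    [[-8, 25, -10], [0, 0, 7.1], 0.5],
    [[-9, 25, -15], [0, 0, 7.1], 0.5],
    [[-9, 25, -15], [0, 0, 7.1], 0.5],
    [[-9, 25, -20], [0, 0, 7.1], 0.5],
    [[-9, 25, -20], [0, 0, 7.1], 0.5],
    [[-10, 30, -20], [0, 0, 7.1], 0.5],
    [[0, 0, -20], [0, 0, 7], 0.5],
    [[0, 0, 0], [0, 0, 0], 0.5]
  ]
}}

```text
clock: 7.83
eef_pos: [0.4145, 0.3383, 0.1492]
tool_rot: [0.684, 0.73, -0.002, 0.0]
ft_force: [-1.3, -0.5, -0.0]
grip_width: 0.0428
grasp_force: 0.0
```

```bash
python3 - <<'E'
from h import *
np.set_printoptions(precision=4,suppress=True)
o=get_obs();print(o['eef_pos'],o['tool_rot'],o['joint_pos'],o['clock'])
q=o['tool_rot'];print('yaw',np.degrees(2*np.arctan2(q[1],q[0])))
cs=[cam('top'),cam('scene')]
r,v=fitrod([cs[1]],[.416,.324,.06]); print('rod',r,v)
a=cv2.resize(cs[1]['image'][60:420,220:500],(560,600),interpolation=2) if 0 else np.hstack([cs[0]['image'][150:450,200:500],cs[1]['image'][110:410,200:500]])
cv2.imwrite('pics/c.png',a[:,:,::-1])
E
```

```text
[0.4145 0.3383 0.1492] [ 0.6835  0.7299 -0.0019  0.    ] [ 0.6849  0.3609 -0.0477  1.166  -0.0006  2.19  ] 7.8333
yaw 93.7612931029134
rod [0.4165 0.3239 0.0636] -0.6157090067863464
```

View pics/c.png

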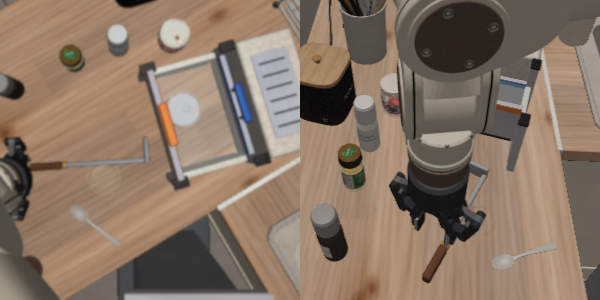

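The views show the gripper over the rod's handle and the outer gate up. The jars are unmoved. I'm descending.

Request:
{"name": "drive_tool", "arguments": {
  "increments": [
    [[0, 0, -35], [0, 0, 0], 0.5],
    [[0, 0, -35], [0, 0, 0], 0.5],
    [[0, 0, -35], [0, 0, 0], 0.5],
    [[0, 0, -25], [0, 0, 0], 0.5],
    [[0, 0, -15], [0, 0, 0], 0.5],
    [[0, 0, 0], [0, 0, 0], 0.2],
    [[0, 0, 0], [0, 0, 0], 0],
    [[0, 0, 0], [0, 0, 0], 0]
  ]
}}

```text
clock: 8.65
eef_pos: [0.4181, 0.3389, 0.0087]
tool_rot: [0.686, 0.728, 0.002, 0.0]
ft_force: [0.0, 0.5, -1.2]
grip_width: 0.014
grasp_force: 62.3
```

Request:
{"name": "drive_tool", "arguments": {
  "increments": [
    [[0, 0, 0], [0, 0, 0], 0],
    [[0, 0, 0], [0, 0, 0], 0]
  ]
}}

```text
clock: 8.82
eef_pos: [0.4176, 0.339, 0.0083]
tool_rot: [0.685, 0.728, 0.002, 0.0]
ft_force: [-0.4, -0.7, 2.8]
grip_width: 0.0145
grasp_force: 62.9
```

Request:
{"name": "drive_tool", "arguments": {
  "increments": [
    [[0, 0, 3], [0, 0, 0], 0],
    [[0, 0, 2], [0, 0, 0], 0],
    [[-10, -3, 0], [0, 0, 2], 0],
    [[-10, -3, 0], [0, 0, 2], 0],
    [[-11, -3, 0], [0, 0, 2], 0],
    [[-11, -4, 0], [0, 0, 2], 0],
    [[-11, -4, 0], [0, 0, 2], 0],
    [[-11, -4, 0], [0, 0, 2], 0]
  ]
}}

```text
clock: 9.48
eef_pos: [0.3515, 0.3172, 0.0117]
tool_rot: [0.605, 0.797, 0.0, -0.0]
ft_force: [-0.2, -0.2, -1.4]
grip_width: 0.014
grasp_force: 62.3
```

Request:
{"name": "drive_tool", "arguments": {
  "increments": [
    [[0, 0, 0], [0, 0, 0], 0],
    [[0, 0, 0], [0, 0, 0], 0]
  ]
}}

```text
clock: 9.65
eef_pos: [0.3519, 0.3173, 0.0117]
tool_rot: [0.605, 0.796, 0.0, 0.0]
ft_force: [-0.5, -0.3, -1.1]
grip_width: 0.0142
grasp_force: 62.2
```

```bash
cat > l3.py <<'E'
import sys
from h import *
np.set_printoptions(precision=4,suppress=True)
b=[.5017,.0841,.2698]
o=get_obs();q=o['tool_rot'];y=2*np.arctan2(q[1],q[0]);print('yaw',np.degrees(y),'tcp',o['eef_pos'],'tcp in box',inbox(b,o['eef_pos']))
cs=[cam('top'),cam('scene')]; c=cs[0]
p0=np.r_[o['eef_pos'][:2]+.015*np.array([np.sin(y-np.pi/2),-np.cos(y-np.pi/2)]),y-np.pi/2]
try:
    r,v=fitrod([c],p0,float(sys.argv[2])); print('rod',r,v,'in box',inbox(b,r),np.degrees(r[2]-b[2]))
except Exception as e: print(e); r=p0
S=2.5;u0,v0=int(sys.argv[3]),int(sys.argv[4])
big=cv2.resize(c['image'][v0:v0+200,u0:u0+300],None,fx=S,fy=S,interpolation=2)
for qd in ROD: cv2.polylines(big,[np.round((proj(c,T(qd[[1,3,7,5]]+[0,0,float(sys.argv[2])],*r))+.5-[u0,v0])*S).astype(int)],True,(0,255,255),1)
cv2.imwrite('pics/'+sys.argv[1],big[:,:,::-1])
E
python3 l3.py d.png .005 220 170
```

```text
yaw 105.48956302120827 tcp [0.3519 0.3173 0.0117] tcp in box [[-0.0822  0.2647]]
rod [0.3557 0.3043 0.2647] -0.7301607131958008 in box [[-0.082   0.2511]] -0.2922964059420839
```

View pics/d.png

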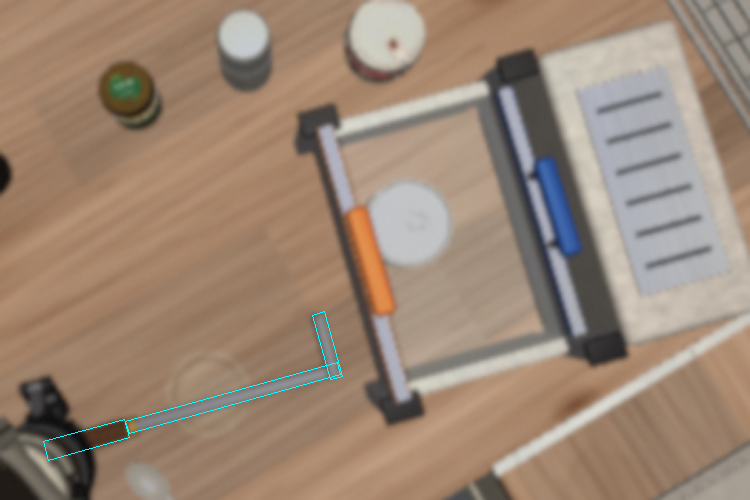

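Overlay check: the rod is held square to the box, with its blade at ~(328,345) outside the doorway. It lines up with the gap on the tin's -x side, and the tin is unmoved. I'm inserting.

Request:
{"name": "drive_tool", "arguments": {
  "increments": [
    [[5, -15, 0], [0, 0, 0], 0],
    [[5, -15, 0], [0, 0, 0], 0],
    [[4.5, -15.5, 0], [0, 0, 0], 0],
    [[4.5, -15.5, 0], [0, 0, 0], 0],
    [[4.2, -15.4, 0], [0, 0, 0], 0],
    [[4.2, -15.4, 0], [0, 0, 0], 0],
    [[4.2, -15.4, 0], [0, 0, 0], 0],
    [[0, 0, 0], [0, 0, 0], 0]
  ]
}}

```text
clock: 10.47
eef_pos: [0.3846, 0.2079, 0.0113]
tool_rot: [0.607, 0.795, -0.0, 0.0]
ft_force: [-0.6, 0.6, -1.1]
grip_width: 0.0144
grasp_force: 62.2
```

Request:
{"name": "drive_tool", "arguments": {
  "increments": [
    [[4.2, -15.3, 0], [0, 0, 0], 0],
    [[4.2, -15.3, 0], [0, 0, 0], 0],
    [[4.2, -15.3, 0], [0, 0, 0], 0],
    [[0, 0, 0], [0, 0, 0], 0],
    [[0, 0, 0], [0, 0, 0], 0]
  ]
}}

```text
clock: 10.88
eef_pos: [0.3969, 0.1642, 0.0114]
tool_rot: [0.606, 0.795, 0.0, -0.0]
ft_force: [-0.8, 0.5, -1.9]
grip_width: 0.014
grasp_force: 62.2
```

```bash
python3 l3.py e.png .005 220 170
```

```text
yaw 105.40180997712223 tcp [0.3969 0.1642 0.0114] tcp in box [[-0.0796  0.1052]]
rod [0.4009 0.1498 0.2688] 0.0 in box [[-0.0796  0.0902]] -0.0565913355073874
```

View pics/e.png

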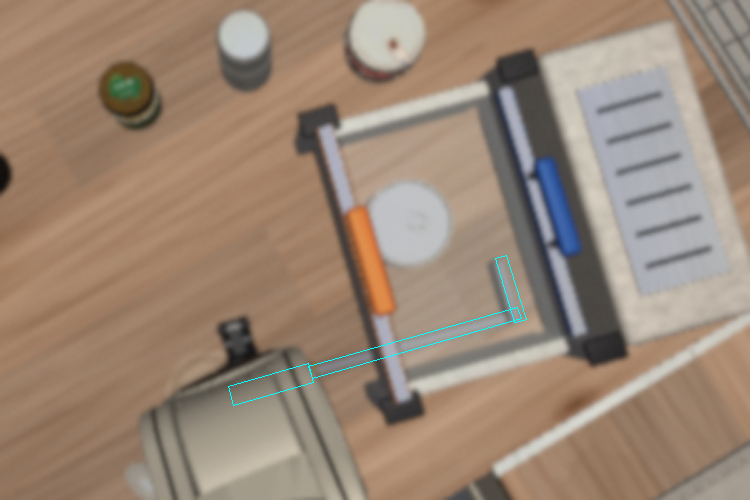

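The blade stands behind the tin's rear edge at ~(505,290), and the tin is undisturbed. Next I'll shift it +x behind the tin, then pull.

Request:
{"name": "drive_tool", "arguments": {
  "increments": [
    [[10, 3, 0], [0, 0, 0], 0],
    [[10, 3, 0], [0, 0, 0], 0],
    [[10, 3, 0], [0, 0, 0], 0],
    [[10, 3, 0], [0, 0, 0], 0],
    [[10, 2.5, 0], [0, 0, 0], 0],
    [[10, 2.5, 0], [0, 0, 0], 0],
    [[12, 3, 0], [0, 0, 0], 0],
    [[0, 0, 0], [0, 0, 0], 0]
  ]
}}

```text
clock: 11.7
eef_pos: [0.4703, 0.1857, 0.0114]
tool_rot: [0.605, 0.796, 0.001, 0.001]
ft_force: [0.4, 0.2, -1.5]
grip_width: 0.0145
grasp_force: 62.2
```

Request:
{"name": "drive_tool", "arguments": {
  "increments": [
    [[-1.3, 5, 0], [0, 0, 0], 0],
    [[-1.9, 7, 0], [0, 0, 0], 0],
    [[-1.9, 7, 0], [0, 0, 0], 0],
    [[-1.9, 7, 0], [0, 0, 0], 0],
    [[-1.9, 7, 0], [0, 0, 0], 0],
    [[-1.9, 7, 0], [0, 0, 0], 0],
    [[-1.9, 7, 0], [0, 0, 0], 0],
    [[0, 0, 0], [0, 0, 0], 0]
  ]
}}

```text
clock: 12.37
eef_pos: [0.4552, 0.2328, 0.0114]
tool_rot: [0.604, 0.797, 0.0, -0.0]
ft_force: [-0.7, -0.2, -1.3]
grip_width: 0.0143
grasp_force: 62.3
```

```bash
python3 l3.py f.png .005 220 170
```

```text
yaw 105.62288957019756 tcp [0.4552 0.2328 0.0114] tcp in box [[-0.0052  0.1557]]
rod [0.463  0.208  0.2561] -0.3081386983394623 in box [[-0.0042  0.1298]] -0.7843991629438382
```

View pics/f.png

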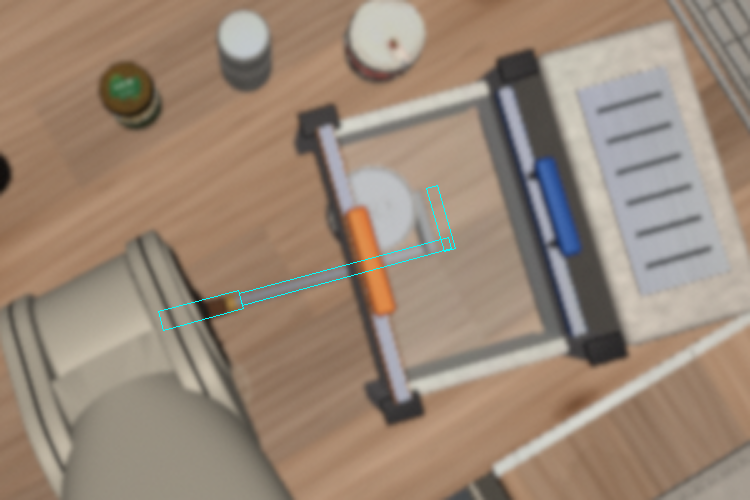

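The tin has been pulled but sits off towards the blade's +x end: tin centre ~(375,209), blade middle ~(425,220). I'll back off a little, recentre the blade by about 17 mm and carry on.

Request:
{"name": "drive_tool", "arguments": {
  "increments": [
    [[1.3, -5, 0], [0, 0, 0], 0],
    [[0, 0, 0], [0, 0, 0], 0],
    [[8, 2.2, 0], [0, 0, 0], 0],
    [[8.4, 2.3, 0], [0, 0, 0], 0],
    [[0, 0, 0], [0, 0, 0], 0],
    [[-1.3, 5, 0], [0, 0, 0], 0],
    [[-1.9, 7, 0], [0, 0, 0], 0],
    [[-1.9, 7, 0], [0, 0, 0], 0]
  ]
}}

```text
clock: 13.18
eef_pos: [0.4681, 0.2498, 0.0112]
tool_rot: [0.605, 0.796, -0.0, 0.0]
ft_force: [0.4, -2.0, -1.8]
grip_width: 0.0142
grasp_force: 62.2
```

Request:
{"name": "drive_tool", "arguments": {
  "increments": [
    [[-1.9, 7, 0], [0, 0, 0], 0],
    [[-1.9, 7, 0], [0, 0, 0], 0],
    [[-1.9, 7, 0], [0, 0, 0], 0],
    [[-1.9, 7, 0], [0, 0, 0], 0],
    [[-1.9, 7, 0], [0, 0, 0], 0],
    [[0, 0, 0], [0, 0, 0], 0]
  ]
}}

```text
clock: 13.68
eef_pos: [0.4583, 0.2865, 0.0114]
tool_rot: [0.604, 0.797, 0.001, -0.0]
ft_force: [0.6, -0.3, -1.4]
grip_width: 0.014
grasp_force: 62.2
```

```bash
python3 l3.py g.png .005 200 170; python3 - <<'E'
from h import *
b=[.5017,.0841,.2698]
c=cam('top')
for s in silhouettes('tin',c)[:2]: print(s['conf'],s['bbox'],inbox(b,ray(c,cen(s['region']),.04)))
for s in silhouettes('tin',cam('scene'))[:2]: print(s['conf'],s['bbox'])
E
```

```text
yaw 105.62959030991175 tcp [0.4583 0.2865 0.0114] tcp in box [[0.0121 0.2067]]
rod [0.4652 0.2631 0.2625] -0.45164671540260315 in box [[0.0125 0.1822]] -0.41837597068060967
0.83 [327.0, 235.2, 353.9, 270.0] [[0.0549728  0.02736889]]
```

View pics/g.png

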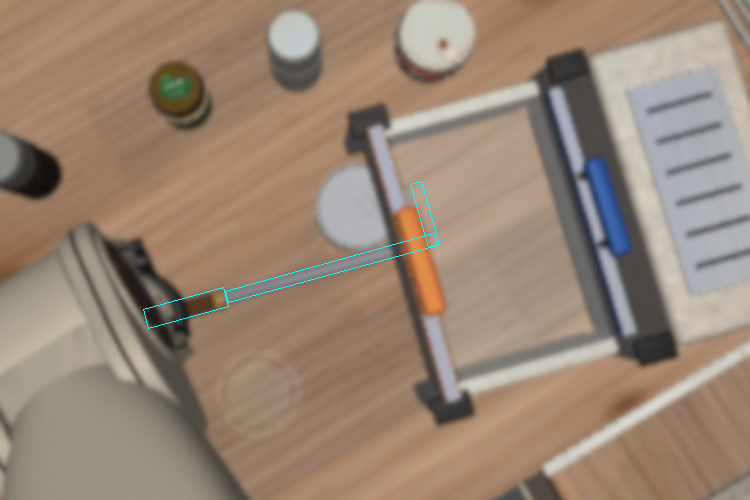

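Now it makes sense: the bar itself sits against the tin's -x side, so the tin rides in the corner of the rake at box x≈54. That leaves about 10 mm to the post, with half the tin already through. A straight pull will finish it.

Request:
{"name": "drive_tool", "arguments": {
  "increments": [
    [[-1.9, 7, 0], [0, 0, 0], 0],
    [[-1.9, 7, 0], [0, 0, 0], 0],
    [[-1.9, 7, 0], [0, 0, 0], 0],
    [[-1.9, 7, 0], [0, 0, 0], 0],
    [[-1.9, 7, 0], [0, 0, 0], 0],
    [[-1.9, 7, 0], [0, 0, 0], 0],
    [[-1.9, 7, 0], [0, 0, 0], 0],
    [[-1.9, 7, 0], [0, 0, 0], 0]
  ]
}}

```text
clock: 14.7
eef_pos: [0.4431, 0.3414, 0.0112]
tool_rot: [0.605, 0.796, -0.0, 0.0]
ft_force: [0.2, -2.2, -1.6]
grip_width: 0.0141
grasp_force: 62.3
```

Request:
{"name": "drive_tool", "arguments": {
  "increments": [
    [[-1.9, 7, 0], [0, 0, 0], 0],
    [[-1.9, 7, 0], [0, 0, 0], 0],
    [[0, 0, 0], [0, 0, 0], 0],
    [[0, 0, 0], [0, 0, 0], 0]
  ]
}}

```text
clock: 15.03
eef_pos: [0.4394, 0.3556, 0.0113]
tool_rot: [0.605, 0.796, 0.0, -0.0]
ft_force: [1.1, 0.3, -1.0]
grip_width: 0.0141
grasp_force: 62.2
```

```bash
python3 l3.py i.png .005 180 170; python3 - <<'E'
from h import *
b=[.5017,.0841,.2698]
c=cam('top')
for s in silhouettes('tin',c)[:2]: print(s['conf'],s['bbox'],inbox(b,ray(c,cen(s['region']),.04)))
E
```

```text
yaw 105.58769390707971 tcp [0.4394 0.3556 0.0113] tcp in box [[0.0123 0.2783]]
rod [0.4432 0.3424 0.2655] -0.7128280997276306 in box [[0.0125 0.2646]] -0.24645353742333248
0.77 [294.2, 241.9, 326.3, 277.3] [[0.05661719 0.09197721]]
```

View pics/i.png

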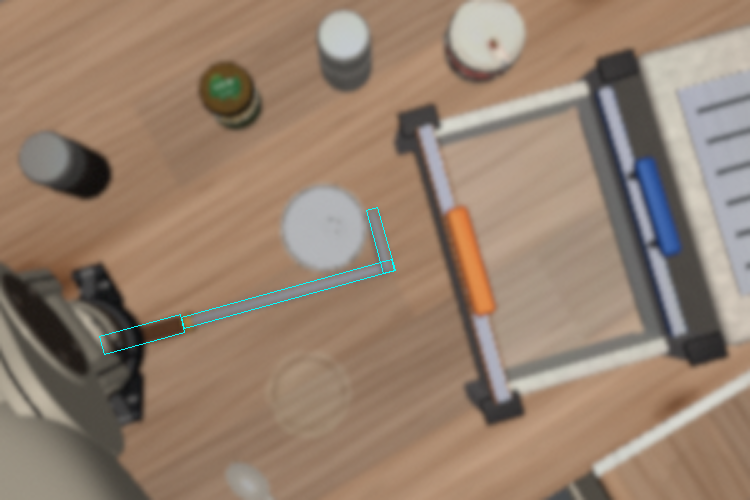

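The tin stands at box (57,92) mm at crop ~(324,228), and the blade is 49 mm outside the gate. The jars are unmoved. Now I'll lay down the rod and go shut the gate.

Request:
{"name": "drive_tool", "arguments": {
  "increments": [
    [[0, 0, -2], [0, 0, 0], 0],
    [[0, 0, -1], [0, 0, 0], 0],
    [[0, 0, 0], [0, 0, 0], 0.3],
    [[0, 0, 0], [0, 0, 0], 0.5],
    [[0, 0, 0], [0, 0, 0], 0.5],
    [[0, 0, 20], [0, 0, 0], 0.5],
    [[0, 0, 40], [0, 0, 0], 0.5],
    [[0, 0, 40], [0, 0, 0], 0.3]
  ]
}}

```text
clock: 15.95
eef_pos: [0.4382, 0.3534, 0.1077]
tool_rot: [0.605, 0.796, -0.002, -0.001]
ft_force: [0.8, 1.4, 0.0]
grip_width: 0.0324
grasp_force: 0.0
```

Request:
{"name": "drive_tool", "arguments": {
  "increments": [
    [[0, 0, 40], [0, 0, 0], 0],
    [[0, 0, 40], [0, 0, 0], 0],
    [[0, 0, 40], [0, 0, 0], 0],
    [[0, 0, 40], [0, 0, 0], 0],
    [[7, -30, 0], [0, 0, 0], 0],
    [[7, -30, 0], [0, 0, 0], 0],
    [[7, -30, 0], [0, 0, 0], 0],
    [[7, -30, 0], [0, 0, 0], 0]
  ]
}}

```text
clock: 16.62
eef_pos: [0.4678, 0.2336, 0.2689]
tool_rot: [0.605, 0.796, 0.001, 0.0]
ft_force: [-0.2, -1.0, 0.1]
grip_width: -0.0002
grasp_force: 0.0
```

Request:
{"name": "drive_tool", "arguments": {
  "increments": [
    [[7, -30, 0], [0, 0, 0], 0],
    [[7, -30, 0], [0, 0, 0], 0],
    [[7, -30, 0], [0, 0, 0], 0],
    [[7, -30, 0], [0, 0, 0], 0],
    [[7, -30, 0], [0, 0, 0], 0],
    [[0, 0, 0], [0, 0, 0], 0],
    [[0, 0, 0], [0, 0, 0], 0]
  ]
}}

```text
clock: 17.2
eef_pos: [0.5028, 0.0832, 0.2685]
tool_rot: [0.607, 0.795, 0.0, -0.0]
ft_force: [0.0, 1.0, 0.2]
grip_width: 0.0002
grasp_force: 0.0
```

Above the orange bar; pressing it down from 0.2685 to about 0.145.

Request:
{"name": "drive_tool", "arguments": {
  "increments": [
    [[0, 0, -18], [0, 0, 0], 0],
    [[0, 0, -15], [0, 0, 0], 0],
    [[0, 0, -10], [0, 0, 0], 0],
    [[0, 0, -12], [0, 0, 0], 0],
    [[0, 0, -15], [0, 0, 0], 0],
    [[0, 0, -15], [0, 0, 0], 0],
    [[0, 0, -15], [0, 0, 0], 0],
    [[0, 0, -12], [0, 0, 0], 0]
  ]
}}

```text
clock: 17.87
eef_pos: [0.5025, 0.0856, 0.156]
tool_rot: [0.605, 0.797, 0.0, 0.0]
ft_force: [-1.4, -0.5, 2.5]
grip_width: 0.0004
grasp_force: 1.7
```

Request:
{"name": "drive_tool", "arguments": {
  "increments": [
    [[0, 0, -6], [0, 0, 0], 0],
    [[0, 0, -5], [0, 0, 0], 0],
    [[0, 0, -3], [0, 0, 0], 0],
    [[0, 0, 0], [0, 0, 0], 0]
  ]
}}

```text
clock: 18.2
eef_pos: [0.5025, 0.0856, 0.145]
tool_rot: [0.605, 0.796, 0.001, 0.0]
ft_force: [-6.8, 0.6, 15.1]
grip_width: 0.0002
grasp_force: 7.4
```

Request:
{"name": "drive_tool", "arguments": {
  "increments": [
    [[0, 0, -2], [0, 0, 0], 0],
    [[0, 0, 0], [0, 0, 0], 0],
    [[0, 0, 30], [0, 0, 0], 0],
    [[0, 0, 40], [0, 0, 0], 0],
    [[-20, 0, 30], [0, 0, 0], 0],
    [[-30, 0, 0], [0, 0, 0], 0],
    [[-30, 0, 0], [0, 0, 0], 0],
    [[-30, 0, 0], [0, 0, 0], 0]
  ]
}}

```text
clock: 18.87
eef_pos: [0.3919, 0.085, 0.2411]
tool_rot: [0.605, 0.796, 0.001, 0.001]
ft_force: [-0.7, 0.1, 0.0]
grip_width: -0.0004
grasp_force: 0.0
```

Request:
{"name": "drive_tool", "arguments": {
  "increments": [
    [[-30, -20, 0], [0, 0, 0], 0],
    [[-30, -20, 0], [0, 0, 0], 0],
    [[0, 0, 0], [0, 0, 0], 0],
    [[0, 0, 0], [0, 0, 0], 0]
  ]
}}

```text
clock: 19.2
eef_pos: [0.3317, 0.0444, 0.2409]
tool_rot: [0.606, 0.796, 0.001, 0.001]
ft_force: [-0.1, 0.8, 1.6]
grip_width: -0.0003
grasp_force: 0.0
```

```bash
python3 - <<'E'
from h import *
np.set_printoptions(precision=4,suppress=True)
b=[.5017,.0841,.2698]
cs=[cam('top'),cam('scene')]
p,f=fitbox(cs);print(p);
c=cs[1]
for col,y in(('orange',0),('blue',-.156)): print(col,feat(cv2.moments(colmask(c,col),True)),feat(cv2.moments(hull(c,T(box(-.038,.038,y-.008,y+.008,.131,.145),*b)))))
r,v=fitrod(cs,[.443,.342,.265]); print('rod',r,v,inbox(b,r),inbox(b,T(np.array([[.025,-.215,0]]),*r)))
for s in silhouettes('tin',cs[0])[:1]: print(s['conf'],s['bbox'],inbox(b,ray(cs[0],cen(s['region']),.04)))
a=np.hstack([cs[0]['image'][150:400,180:520],cs[1]['image'][110:360,180:500]]); cv2.imwrite('pics/end.png',a[:,:,::-1])
E
```

```text
[ 0.5016  0.0841  0.2699 -0.0005  0.0001]
orange [364.8968 219.3274   4.5384] [365.067  220.0275   4.5588]
blue [382.1091 167.5345   4.0569] [382.5764 167.4134   4.0486]
rod [0.4437 0.3415 0.2625] -1.5429646968841553 [[0.0127 0.2635]] [[0.0361 0.0483]]
0.93 [294.9, 244.3, 331.0, 279.9] [[0.0578 0.0916]]
```

View pics/end.png

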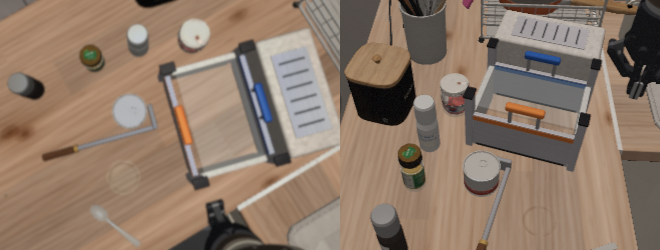

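The final views show both gates shut, with the orange and blue bars at their shut positions. The tin stands outside at ~(130,110), the rod lies flat outside the doorway, the jars are in place and the arm is clear.

```bash
python3 -c "
from workcell import job_done
print(job_done())"
```

```text
the job is handed in; nothing more can be done
None
```

The job is handed in, with no verdict shown: I pressed the inner gate shut first, then raked the tin out; it stands upright 92 mm outside the outer gate, the rod lies outside the doorway, both gates are shut, and the jars and mills were left in place.

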